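# Tap a tapered grinding tool into its sleeve

### The job

Take the grinding tool out of the wooden rack, set its tapered shank into the taller, tapered-bore sleeve standing in the aluminium block, and press or tap it down firmly by hand force (20 N or so; never more than 35 N) until it holds by friction alone. Then lift the tool by its head so that the sleeve comes up hanging from it without dropping, and gently stand the joined pair upright, sleeve down, in the well of the dark wooden stand. Leave the short wide-bored sleeve and the other things alone.

Things in the scene. Friction and masses are not known exactly. Their poses are not given: they have to be found in the camera images.
- tool_head (a point): centre of the grinding tool's head, a grey drum with brass ends, 25 mm across, 21 mm high, gripped here from above; z up along the tool. Below the drum: steel neck 16 mm across, 14 mm long; flange 30 mm across, 5 mm thick, underside 29.5 mm below this point; then the shank, 48 mm long, tapering from 20.9 to 14 mm across, tip 77.5 mm below this point. About 0.12 kg
- rack_top (a point): centre of the top of the fixed wooden rack, a block 70x70x70 mm with one loose 22.5 mm hole in which the tool hangs upright on its flange at the start. The shank must be lifted 48 mm to come clear.
- sleeve_mouth (a point): centre of the upper rim of the tall sleeve, z up. Its blind bore tapers to match the shank: about 19.7 mm across at the mouth, 1 mm narrower per 7 mm of depth. Bores differ by some tenths of a mm, so the shank binds with its flange anywhere from 3 to 13 mm above this rim (never on it; head centre 32 to 43 mm above it), then sinks only about 1 mm more for 20 N of push
- sleeve: the tall sleeve (loose, dark steel, 56 mm high, 38 mm across at the top, 34 mm at the foot, about 0.4 kg): origin at the centre of its underside, z up. After a push of about 20 N the shank carries its weight for many seconds; after 5 N it slips off
- block: fixed aluminium block, 64 mm (x) x 150 mm (y) x 30 mm high, origin at the centre of its underside; two round wells 38 mm across and 22 mm deep lie 42 mm to either side of its centre along its own y; a sleeve stands loose in each, and which is in which well varies
- wide_sleeve: the wrong sleeve, to be left: short (42 mm), 35 mm across, with a wide straight 26 mm bore; origin at the centre of its underside
- stand: fixed dark wooden stand, 75x75x35 mm, origin at the centre of its underside
- stand_well (a point): centre of the floor of the stand's well, 10 mm above the worktop; the well is 44 mm across and 25 mm deep with a chamfered mouth 35 mm above the worktop
- flux_pot: bystander: small pot with a screw lid, 52 mm across, 30 mm high
- grinder_bit: bystander: spare grinder drum lying on the worktop, 25 mm across, 21 mm high, without a shank
- oil: bystander: dropper bottle, 29 mm across, 90 mm high

How it is judged:
By the outcome, as a careful person would: the job done as asked, in the order asked, and still so for the second after the job is handed in, with the robot touching nothing.
It also fails if it takes over 56 s, if anything falls off the work surface, if the arm or the gripper's body presses on something with over 40 N, if the wrist force passes 120 N, or if a joint passes its speed limit or range.

### The arm

A 7-joint arm with a two-finger parallel gripper is mounted at the origin on a cart in front of the work surface, level with it; the furniture and walls round the work are solid. World frame = base frame: x ahead of the robot, y to its left, z up, the work surface at z = 0. Lengths are in m, angles in rad, forces in N, time in s.
With the tool pointing down it reaches from about 0.4 to 0.85 m from the base axis. Payload 4.5 kg.
Tool frame: the origin (TCP) lies at the very end of the fingers, on their centre line; the grasp point (between the pads) lies 19 mm behind it (r.grip_point_offset is the distance from the TCP to the grasp point, in m); z points along the fingers, y is the line along which they close (so a half turn about z gives the same grasp; the last joint's range is limited). The gripper opens to 88 mm and grips with 3 to 60 N. Pads are 18 mm wide; open, the fingers measure 123 mm over their backs; the gripper's body (75 mm by 187 mm) begins 45 mm behind the grasp point.
Start: joints at [-1.114, 0.689, -0.195, 1.565, 0.157, 0.902, -0.215], TCP at [0.256, 0.57, 0.239] pointing down, gripper open.
Joint ranges: [-3.01, 3.01], [-0.46, 2.08], [-1.47, 1.51], [0.13, 2.56], [-1, 4.14], [0.04, 2.09], [-2.66, 2.66]. Speed limits (rad/s): [2.57, 2.57, 3.14, 3.14, 3.14, 3.14, 3.14].

### API

Orientations are given as a unit quaternion [x, y, z, w].
In Python, from plant import r gives the robot as it stands.
- The arm moves only by the tool carry_out, never from a script. Its argument "rows" is a list of rows, each a list of 3 entries, a list of its own where there are three numbers: the shift along the tool's x, y, z in cm, then the turn, a rotation vector about the tool's x, y, z in degrees, then the closure, from 0 (fully open) to 1 (shut). A call has 1 to 12 rows; each row is the pose to reach, as a shift and turn from the pose commanded when the call began, along the tool's axes at that moment; what a row does not reach only later rows make up. A row lasts 1/10 s, in which the tool goes at most 50 mm and 8.59 degrees, less where a joint would pass 70% of its speed; a pose out of reach is approached as far as the arm can. A call with a gripper value outside its range is refused whole. The fingers move at their own pace and stop on an object; "newtons" is the grip in N (left out, the last holds). Time passes only in rows, so rows that repeat a pose let the fingers close. It gives the time, the measured TCP pose, the force, the opening and the grip force at its end, in the units of the state.
- r.get_state(): the state, without advancing time (a new reading comes with each control period).
- r.snapshot(name): name is "side" or "top" or "wrist"; returns a dict with "image" (400x640x3 uint8, red, green, blue), "fx", "fy", "cx", "cy" (pixels), "pose" (4x4, takes a point from camera to world coordinates). Camera axes: x right, y up, looking along -z (the intrinsics and any distortion apply to the point x, -y, -z); pixel columns grow to the right and rows downward; lengths in m; the calibration is good to about 2 mm. A picture is of the moment at which its call begins. There is no depth.
- r.finish_job(): hands the job in; it is judged then, once.
The state is a dict: "clock": time; "q": joint angles; "qd": joint speeds; "joint_torque": joint torques, N m; "tool_pos": TCP position; "eef_rot": TCP orientation; "contact_force": force on the tool from outside, world axes, zero at the start; "moment": the same for the moment, N m; "opening": opening from 0.0 (shut) to 1.0 (fully open); "finger_force": force on a finger pad.
Only numpy, scipy, OpenCV 4.12 (cv2) and the standard library are available. Lean on these libraries where they do the work, as an engineer would, in place of code of your own. Each camera call takes 0.05 s, during which the arm holds its last target. There are 200 camera calls.

## Working session

There is one attempt and no reset: what is moved stays moved. The work goes in short steps, Python scripts to look and compute and a tool call to move; the robot and the scene stay as the last step left them, time stands still between calls to the robot, and variables do not carry over. Pictures are saved under pics/ and viewed, at most 10 in all, crops included, and the job is handed in when it is done.

Besides the shell and the picture viewer there is one more tool, called after "Request:" in YAML: its name, and indented under it one key for each argument. carry_out: Moves the arm, as the interface text tells. Its arguments: {"type":"object","properties":{"rows":{"type":"array"},"newtons":{"type":"number"}},"required":["rows"]}

```bash
mkdir -p pics; ls; python3 - <<'E'
from plant import r
import cv2,numpy as np
s=r.get_state();print({k:np.round(v,3).tolist() for k,v in s.items()})
for n in("side","top"):
    d=r.snapshot(n);cv2.imwrite(f"pics/{n}0.png",d["image"][:,:,::-1]);print(n,{k:(np.round(v,4).tolist()) for k,v in d.items() if k!="image"})
E
```

```text
pics
{'clock': 0.0, 'q': [-1.114, 0.69, -0.194, 1.566, 0.157, 0.902, -0.215], 'qd': [-0.0, -0.001, -0.001, 0.001, 0.001, -0.001, -0.0], 'joint_torque': [0.0, -52.757, -1.267, -15.343, -0.053, 0.006, 0.0], 'tool_pos': [0.256, 0.569, 0.238], 'eef_rot': [0.21, 0.978, -0.001, -0.0], 'contact_force': [-0.139, 0.531, -0.187], 'moment': [-0.027, -0.032, -0.01], 'finger_force': 0.0, 'opening': 0.998}
side {'fx': 468.1608, 'fy': 468.1608, 'cx': 311.0759, 'cy': 191.0308, 'pose': [[-0.9991, 0.0294, -0.0301, 0.5445], [-0.0415, -0.5726, 0.8188, 0.8337], [0.0069, 0.8193, 0.5733, 0.6625], [0.0, 0.0, 0.0, 1.0]]}
top {'fx': 515.2314, 'fy': 515.2314, 'cx': 320.6469, 'cy': 196.1353, 'pose': [[-0.0004, 0.9987, -0.0505, 0.4866], [-1.0, -0.0001, 0.0065, 0.0026], [0.0065, 0.0505, 0.9987, 1.3576], [0.0, 0.0, 0.0, 1.0]]}
```

View pics/side0.png

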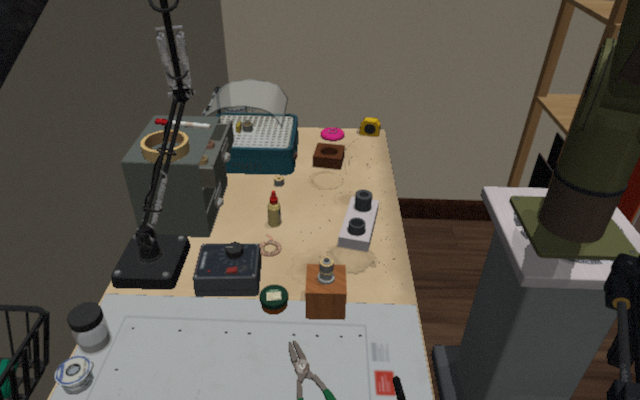

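View pics/top0.png

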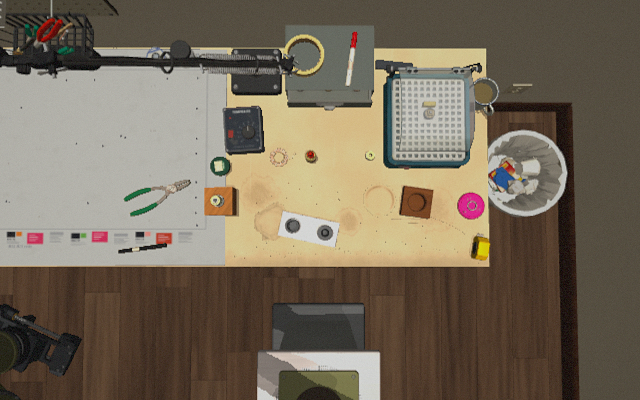

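Side view: the tool is in the rack at (326,270), and the block's far sleeve at (363,200) looks like the tall one, with the wide-bored one at (357,227). The stand is at (328,156). Top view: tool (216,201), sleeves (293,226) and (325,232), stand well (419,202). Next I'll zoom in for accurate pixels.

```bash
cat > h.py <<'E'
import numpy as np,cv2
from scipy.spatial.transform import Rotation as R
def ray(d,u,v):
    c=np.array([(u-d["cx"])/d["fx"],-(v-d["cy"])/d["fy"],-1.]);P=np.array(d["pose"]);return P[:3,3],P[:3,:3]@c
def onplane(d,u,v,z):
    o,k=ray(d,u,v);return o+k*(z-o[2])/k[2]
def proj(d,p):
    P=np.array(d["pose"]);c=P[:3,:3].T@(np.array(p)-P[:3,3]);return d["cx"]+d["fx"]*c[0]/-c[2],d["cy"]-d["fy"]*c[1]/-c[2]
def tri(l):
    A=np.zeros((3,3));b=np.zeros(3)
    for d,u,v in l:
        o,k=ray(d,u,v);k=k/np.linalg.norm(k);M=np.eye(3)-np.outer(k,k);A+=M;b+=M@o
    return np.linalg.solve(A,b)
def totool(s,target,):
    return R.from_quat(s["eef_rot"]).inv().apply(np.array(target)-s["tool_pos"])*100
E
python3 - <<'E'
import cv2,numpy as np
t=cv2.imread("pics/top0.png");s=cv2.imread("pics/side0.png")
f=lambda i,x,y,w,h,k:cv2.resize(i[y:y+h,x:x+w],None,fx=k,fy=k,interpolation=cv2.INTER_NEAREST)
a=f(t,200,180,50,50,6);b=f(t,275,205,70,50,6);c=f(t,395,180,45,50,6)
d=f(s,300,250,60,75,4);e=f(s,330,180,60,75,4);g=f(s,305,135,60,75,4)
row1=np.hstack([a,c]) ;o=np.zeros((600,800,3),np.uint8)
o[:300,:300]=a;o[:300,300:570]=c;o[300:,:420]=b
cv2.imwrite("pics/z1.png",o);
cv2.imwrite("pics/z2.png",np.hstack([d,e,g]))
E
```

```text
(no output)
```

View pics/z1.png

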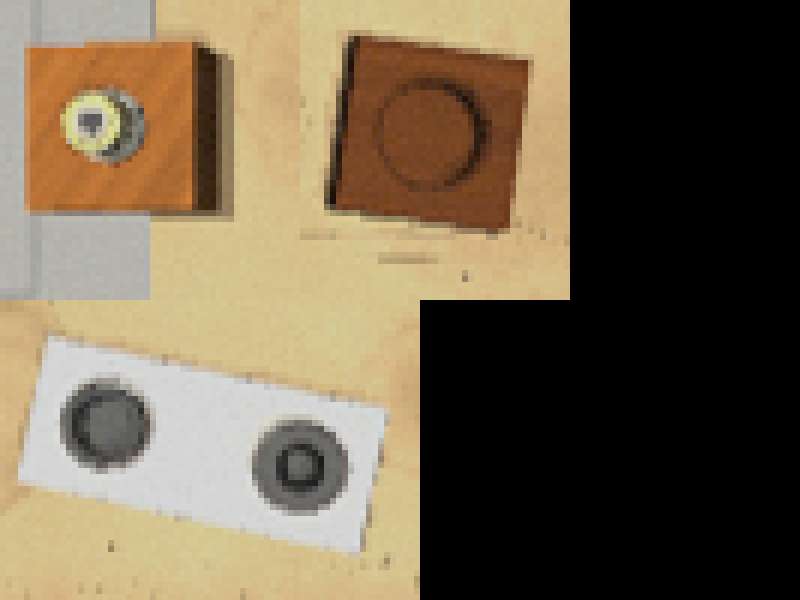

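View pics/z2.png

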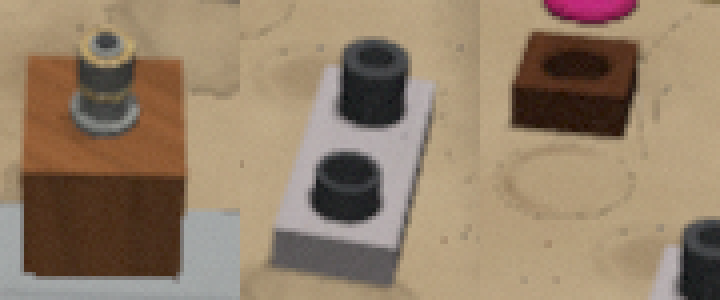

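Zooms: the right sleeve in the top view (≈324.5,232.2; side 363.4,193.9) is tall and narrow-bored. The tool's drum top is at top (214.7,200) / side (326.4,260.1), and the stand well mouth at top (416.5,201.8) / side (329.1,151.1).

```bash
python3 - <<'E'
from plant import r
from h import *
t=r.snapshot("top");s=r.snapshot("side")
for n,a,b,z in(("headtop",(214.7,200),(326.4,260.1),.110),("mouth",(324.5,232.2),(363.4,193.9),.064),("well",(416.5,201.8),(329.1,151.1),.035)):
    print(n,onplane(t,*a,z).round(4),onplane(s,*b,z).round(4),tri([(t,*a),(s,*b)]).round(4))
p=[onplane(t,275+x/6-.5,205+(y-300)/6-.5,.03)[:2] for x,y in((47,336),(387,408),(360,553),(19,482))];print(np.round(p,4))
st=r.get_state();print(R.from_quat(st["eef_rot"]).as_matrix().round(3),st["tool_pos"],st["clock"])
print(r.grip_point_offset)
E
```

```text
headtop [0.5403 0.2509 0.11  ] [0.539 0.248 0.11 ] [0.5396 0.2504 0.1124]
mouth [ 0.4615 -0.0155  0.064 ] [ 0.4598 -0.016   0.064 ] [ 0.4607 -0.0154  0.0644]
well [ 0.5388 -0.2526  0.035 ] [ 0.5372 -0.2504  0.035 ] [ 0.538  -0.2528  0.0336]
[[ 0.5166  0.0926]
 [ 0.4857 -0.0533]
 [ 0.4237 -0.0416]
 [ 0.4541  0.1044]]
[[-0.912  0.41  -0.   ]
 [ 0.41   0.912 -0.001]
 [-0.    -0.001 -1.   ]] [0.25634521 0.56961515 0.23822826] 0.2
0.0187
```

Request:
carry_out:
  rows:
    - [[-2,-1,0],[0,0,0],0]
    - [[-5,-2.2,0],[0,0,0],0]
    - [[-9,-4,0],[0,0,0],0]
    - [[-13,-5.8,1],[0,0,0],0]
    - [[-17,-7.6,2],[0,0,0],0]
    - [[-21,-9.4,3],[0,0,0],0]
    - [[-25,-11.2,4],[0,0,0],0]
    - [[-29,-13,5],[0,0,0],0]
    - [[-33,-14.8,6],[0,0,0],0]
    - [[-36.5,-16.4,6.8],[0,0,0],0]
    - [[-39,-17.5,7.3],[0,0,0],0]
    - [[-39,-17.5,7.3],[0,0,0],0]

```text
clock: 1.4
tool_pos: [0.5432, 0.2446, 0.1646]
eef_rot: [0.214, 0.977, -0.002, 0.001]
contact_force: [-0.2, 0.5, -0.3]
opening: 0.999
finger_force: 0.0
```

```bash
python3 - <<'E'
from plant import r
from h import *
d=r.snapshot("wrist");cv2.imwrite("pics/w1.png",d["image"][:,:,::-1])
s=r.get_state();print(s["clock"],s["tool_pos"],R.from_quat(s["eef_rot"]).as_matrix().round(3),s["q"].round(2) if hasattr(s["q"],"round") else s["q"])
print(totool(s,[.540,.2503,.0805]), proj(d,[.54,.2503,.11]),proj(d,s["tool_pos"]),np.round(d["pose"],3).tolist())
E
```

```text
1.45 [0.54141408 0.24790164 0.16505666] [[-0.91   0.415 -0.   ]
 [ 0.415  0.91  -0.001]
 [-0.    -0.001 -1.   ]] [-0.38  0.75 -0.23  1.73  0.25  0.7   0.41]
[0.23048394 0.1713655  8.45537189] (np.float64(332.1921336664608), np.float64(213.90178909452203)) (np.float64(331.271731927876), np.float64(251.5454315543775)) [[0.418, -0.866, -0.273, 0.473], [0.908, 0.398, 0.129, 0.276], [-0.003, -0.302, 0.953, 0.311], [0.0, 0.0, 0.0, 1.0]]
```

View pics/w1.png

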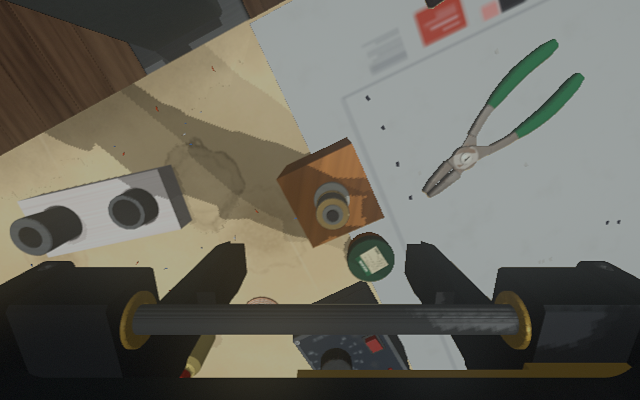

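Drum top is at (332,214), where the prediction puts it, so I'll descend and grip.

Request:
carry_out:
  rows:
    - [[0,0,0],[0,0,0],0]
    - [[0,0,1.5],[0,0,0],0]
    - [[0,0,3.5],[0,0,0],0]
    - [[0,0,5.5],[0,0,0],0]
    - [[0,0,7],[0,0,0],0]
    - [[0,0,8],[0,0,0],0]
    - [[0,0,8.4],[0,0,0],0]
    - [[0,0,8.4],[0,0,0],0]
    - [[0,0,8.4],[0,0,0],0]
  newtons: 50

```text
clock: 2.35
tool_pos: [0.5407, 0.2507, 0.0823]
eef_rot: [0.21, 0.978, 0.0, 0.0]
contact_force: [-0.3, 0.2, -0.2]
opening: 1.003
finger_force: 0.0
```

Request:
carry_out:
  rows:
    - [[0,0,0],[0,0,0],0.4]
    - [[0,0,0],[0,0,0],0.6]
    - [[0,0,0],[0,0,0],0.8]
    - [[0,0,0],[0,0,0],1]
    - [[0,0,0],[0,0,0],1]
    - [[0,0,0],[0,0,0],1]
    - [[0,0,0],[0,0,0],1]
    - [[0,0,0],[0,0,0],1]
  newtons: 50

```text
clock: 3.15
tool_pos: [0.5403, 0.2504, 0.0817]
eef_rot: [0.21, 0.978, 0.0, -0.0]
contact_force: [-1.0, -0.2, -0.7]
opening: 0.3
finger_force: 0.0
```

Request:
carry_out:
  rows:
    - [[0,0,0],[0,0,0],1]
    - [[0,0,0],[0,0,0],1]
    - [[0,0,0],[0,0,0],1]
    - [[0,0,0],[0,0,0],1]

```text
clock: 3.55
tool_pos: [0.5404, 0.2506, 0.0817]
eef_rot: [0.21, 0.978, 0.0, 0.0]
contact_force: [0.0, 0.8, -0.6]
opening: 0.266
finger_force: 50.0
```

Request:
carry_out:
  rows:
    - [[0,0,-0.5],[0,0,0],1]
    - [[0,0,-1.5],[0,0,0],1]
    - [[0,0,-2.5],[0,0,0],1]
    - [[0,0,-4],[0,0,0],1]
    - [[0,0,-5.5],[0,0,0],1]
    - [[0,0,-7],[0,0,0],1]
    - [[0,0,-8.5],[0,0,0],1]
    - [[0,0,-9],[0,0,0],1]
    - [[0,0,-9],[0,0,0],1]
    - [[0,0,-9],[0,0,0],1]
    - [[0,0,-9],[0,0,0],1]

```text
clock: 4.65
tool_pos: [0.5398, 0.2501, 0.171]
eef_rot: [0.21, 0.978, -0.0, -0.001]
contact_force: [-0.1, 0.1, -1.4]
opening: 0.265
finger_force: 50.0
```

```bash
python3 - <<'E'
from plant import r
from h import *
d=r.snapshot("wrist");cv2.imwrite("pics/w2.png",d["image"][:,:,::-1])
s=r.get_state();print(s["clock"],s["tool_pos"],s["contact_force"],s["finger_force"])
print(totool(s,[.4607,-.0155,.17]))
E
```

```text
4.7 [0.53982915 0.25012699 0.17098575] [-0.39010846 -0.99919905 -0.62786098] 49.99954238533974
[ -3.67984497 -27.47077596   0.12712106]
```

View pics/w2.png

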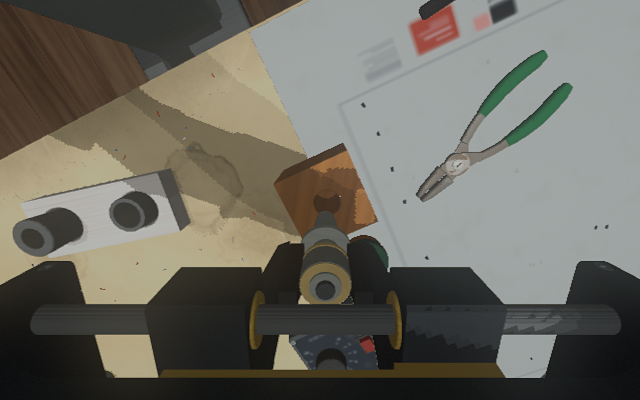

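The tool is held with the shank clear of the rack (head at 325,290; tip about 323,215). Next, over to the sleeve.

Request:
carry_out:
  rows:
    - [[-0.2,-1,0],[0,0,0],1]
    - [[-0.4,-3,0],[0,0,0],1]
    - [[-0.8,-6,0],[0,0,0],1]
    - [[-1.2,-9,0],[0,0,0],1]
    - [[-1.7,-13,0],[0,0,0],1]
    - [[-2.3,-17,0],[0,0,0],1]
    - [[-2.8,-21,0],[0,0,0],1]
    - [[-3.2,-24,0.1],[0,0,0],1]
    - [[-3.5,-26.4,0.1],[0,0,0],1]
    - [[-3.7,-27.5,0.1],[0,0,0],1]
    - [[-3.7,-27.5,0.1],[0,0,0],1]
    - [[-3.7,-27.5,0.1],[0,0,0],1]

```text
clock: 5.9
tool_pos: [0.4619, -0.0145, 0.1708]
eef_rot: [0.209, 0.978, 0.001, 0.0]
contact_force: [0.7, -0.3, -0.9]
opening: 0.262
finger_force: 50.0
```

Request:
carry_out:
  rows:
    - [[0,0,1],[0,0,0],1]
    - [[0,0,2],[0,0,0],1]
    - [[0,0,3],[0,0,0],1]
    - [[0,0,3],[0,0,0],1]
    - [[0,0,3],[0,0,0],1]

```text
clock: 6.4
tool_pos: [0.4609, -0.0153, 0.1401]
eef_rot: [0.209, 0.978, -0.0, -0.001]
contact_force: [0.3, 0.7, -1.6]
opening: 0.264
finger_force: 50.0
```

```bash
python3 - <<'E'
from plant import r
from h import *
s=r.get_state();print(s["clock"],s["tool_pos"],s["contact_force"],s["finger_force"])
h=s["tool_pos"]+np.array([0,0,.018])
f=lambda i,x,y,w,h,k:cv2.resize(i[y:y+h,x:x+w,::-1],None,fx=k,fy=k,interpolation=cv2.INTER_NEAREST)
o=np.zeros((600,800,3),np.uint8)
for n,y0,k,x0,w in(("wrist",0,2,200,400),):pass
d=r.snapshot("wrist");W=d;o[:400,:480]=f(d["image"],200,180,240,200,2)
e=r.snapshot("side");o[:480,480:800]=f(e["image"],330,150,80,120,4)
for n,q in(("wrist",d),("side",e)):
    print(n,"head",np.round(proj(q,h),1),"tip",np.round(proj(q,h-[0,0,.0775]),1),"mouth",np.round(proj(q,[.4607,-.0155,.064]),1))
cv2.imwrite("pics/z3.png",o)
E
```

```text
6.4 [ 0.46089186 -0.01528465  0.14014802] [ 0.32578974  0.65243111 -1.60461694] 49.99955825507641
wrist head [327.4 273.2] tip [326.6 218.7] mouth [326.2 211.3]
side head [366.1 157.5] tip [363.4 187.9] mouth [363. 194.]
```

View pics/z3.png

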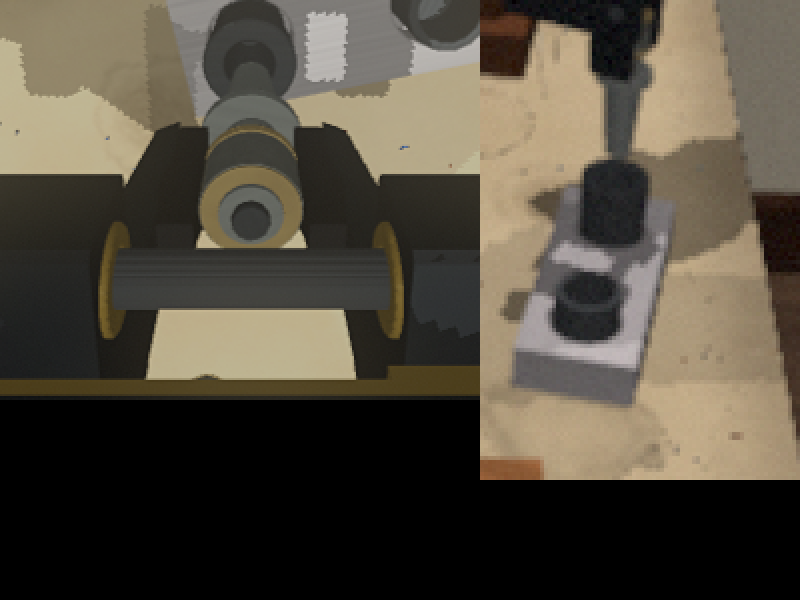

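Wrist view: the sleeve rim is centred near x=325 and the tool axis near x=325.5, so they line up within about 1 mm. The side view agrees (shank at ~365 over the sleeve at ~363.5). Descending in stages with force checks.

Request:
carry_out:
  rows:
    - [[0,0,0.5],[0,0,0],1]
    - [[0,0,1],[0,0,0],1]
    - [[0,0,1.5],[0,0,0],1]
    - [[0,0,2],[0,0,0],1]
    - [[0,0,2.5],[0,0,0],1]
    - [[0,0,2.5],[0,0,0],1]

```text
clock: 7.1
tool_pos: [0.4608, -0.0156, 0.115]
eef_rot: [0.21, 0.978, -0.0, -0.001]
contact_force: [-0.2, -0.1, -0.2]
opening: 0.264
finger_force: 50.0
```

Request:
carry_out:
  rows:
    - [[0,0,0.5],[0,0,0],1]
    - [[0,0,1],[0,0,0],1]
    - [[0,0,1.5],[0,0,0],1]
    - [[0,0,2],[0,0,0],1]
    - [[0,0,2],[0,0,0],1]
    - [[0,0,2],[0,0,0],1]

```text
clock: 7.7
tool_pos: [0.4611, -0.0155, 0.0955]
eef_rot: [0.21, 0.978, -0.0, -0.0]
contact_force: [0.1, 0.4, -1.3]
opening: 0.265
finger_force: 50.0
```

Request:
carry_out:
  rows:
    - [[0,0,0.2],[0,0,0],1]
    - [[0,0,0.4],[0,0,0],1]
    - [[0,0,0.6],[0,0,0],1]
    - [[0,0,0.6],[0,0,0],1]
    - [[0,0,0.6],[0,0,0],1]

```text
clock: 8.2
tool_pos: [0.4611, -0.0157, 0.0896]
eef_rot: [0.21, 0.978, -0.0, -0.0]
contact_force: [0.6, -0.3, -1.2]
opening: 0.265
finger_force: 50.0
```

Request:
carry_out:
  rows:
    - [[0,0,0.1],[0,0,0],1]
    - [[0,0,0.2],[0,0,0],1]
    - [[0,0,0.2],[0,0,0],1]

```text
clock: 8.5
tool_pos: [0.4611, -0.0158, 0.0876]
eef_rot: [0.21, 0.978, -0.0, -0.0]
contact_force: [-0.7, -1.1, -2.6]
opening: 0.262
finger_force: 50.0
```

Request:
carry_out:
  rows:
    - [[0,0,0.1],[0,0,0],1]
    - [[0,0,0.2],[0,0,0],1]
    - [[0,0,0.2],[0,0,0],1]

```text
clock: 8.8
tool_pos: [0.461, -0.0157, 0.0856]
eef_rot: [0.21, 0.978, -0.0, -0.0]
contact_force: [-0.3, -1.8, -1.4]
opening: 0.267
finger_force: 50.0
```

Request:
carry_out:
  rows:
    - [[0,0,0.1],[0,0,0],1]
    - [[0,0,0.1],[0,0,0],1]
    - [[0,0,0.1],[0,0,0],1]

```text
clock: 9.1
tool_pos: [0.461, -0.0158, 0.0846]
eef_rot: [0.21, 0.978, -0.0, -0.0]
contact_force: [-0.6, -1.0, -0.3]
opening: 0.265
finger_force: 50.0
```

Request:
carry_out:
  rows:
    - [[0,0,0.1],[0,0,0],1]
    - [[0,0,0.2],[0,0,0],1]
    - [[0,0,0.2],[0,0,0],1]

```text
clock: 9.4
tool_pos: [0.4612, -0.0158, 0.083]
eef_rot: [0.21, 0.978, -0.0, 0.0]
contact_force: [-1.4, -1.5, 5.3]
opening: 0.264
finger_force: 50.0
```

Request:
carry_out:
  rows:
    - [[0,0,0.1],[0,0,0],1]
    - [[0,0,0.1],[0,0,0],1]
    - [[0,0,0.1],[0,0,0],1]

```text
clock: 9.7
tool_pos: [0.4613, -0.0159, 0.0824]
eef_rot: [0.21, 0.978, -0.0, 0.0]
contact_force: [-1.9, -2.6, 9.1]
opening: 0.265
finger_force: 50.0
```

Request:
carry_out:
  rows:
    - [[0,0,0.1],[0,0,0],1]
    - [[0,0,0.15],[0,0,0],1]
    - [[0,0,0.15],[0,0,0],1]

```text
clock: 10.0
tool_pos: [0.4615, -0.0159, 0.0818]
eef_rot: [0.21, 0.978, -0.0, 0.001]
contact_force: [-3.0, -2.7, 20.1]
opening: 0.265
finger_force: 50.0
```

Request:
carry_out:
  rows:
    - [[0,0,0.1],[0,0,0],1]
    - [[0,0,0.1],[0,0,0],1]
    - [[0,0,0.1],[0,0,0],1]

```text
clock: 10.3
tool_pos: [0.4617, -0.0159, 0.0811]
eef_rot: [0.21, 0.978, -0.0, 0.001]
contact_force: [-3.5, -2.9, 24.1]
opening: 0.264
finger_force: 50.0
```

Request:
carry_out:
  rows:
    - [[0,0,0.03],[0,0,0],1]
    - [[0,0,0.03],[0,0,0],1]
    - [[0,0,0.03],[0,0,0],1]
    - [[0,0,0.03],[0,0,0],1]

```text
clock: 10.7
tool_pos: [0.4617, -0.016, 0.081]
eef_rot: [0.21, 0.978, -0.0, 0.001]
contact_force: [-4.4, -1.8, 27.2]
opening: 0.261
finger_force: 50.0
```

Request:
carry_out:
  rows:
    - [[0,0,-0.2],[0,0,0],1]
    - [[0,0,-0.4],[0,0,0],1]
    - [[0,0,-0.6],[0,0,0],1]
    - [[0,0,-0.8],[0,0,0],1]
    - [[0,0,-1],[0,0,0],1]
    - [[0,0,-1.2],[0,0,0],1]
    - [[0,0,-1.4],[0,0,0],1]
    - [[0,0,-1.6],[0,0,0],1]
    - [[0,0,-1.6],[0,0,0],1]
    - [[0,0,-1.6],[0,0,0],1]

```text
clock: 11.7
tool_pos: [0.4613, -0.0155, 0.095]
eef_rot: [0.21, 0.978, 0.0, 0.0]
contact_force: [0.6, 0.7, -5.0]
opening: 0.265
finger_force: 50.0
```

The wrist carries 5 N, so the sleeve is hanging from the tool. Lifting clear and going to the stand.

Request:
carry_out:
  rows:
    - [[0,0,-0.4],[0,0,0],1]
    - [[0,0,-1],[0,0,0],1]
    - [[0,0,-1.8],[0,0,0],1]
    - [[0,0,-2.6],[0,0,0],1]
    - [[0,0,-3.4],[0,0,0],1]
    - [[0,0,-4.2],[0,0,0],1]
    - [[0,0,-4.8],[0,0,0],1]
    - [[0,0,-5],[0,0,0],1]
    - [[0,0,-5],[0,0,0],1]

```text
clock: 12.6
tool_pos: [0.4614, -0.0156, 0.1452]
eef_rot: [0.21, 0.978, 0.0, 0.0]
contact_force: [-0.7, 0.7, -5.5]
opening: 0.26
finger_force: 50.0
```

Request:
carry_out:
  rows:
    - [[-0.6,-0.7,0],[0,0,0],1]
    - [[-1.8,-2,0],[0,0,0],1]
    - [[-3.5,-3.9,0],[0,0,0],1]
    - [[-5.5,-6.1,0],[0,0,0],1]
    - [[-7.5,-8.3,0],[0,0,0],1]
    - [[-9.5,-10.5,0],[0,0,0],1]
    - [[-11.5,-12.7,0],[0,0,0],1]
    - [[-13.5,-14.9,0],[0,0,0],1]
    - [[-15.2,-16.8,0],[0,0,0],1]
    - [[-16.3,-18,0],[0,0,0],1]
    - [[-16.7,-18.5,0],[0,0,0],1]
    - [[-16.7,-18.5,0],[0,0,0],1]

```text
clock: 13.8
tool_pos: [0.5367, -0.254, 0.1441]
eef_rot: [0.211, 0.978, -0.0, -0.001]
contact_force: [0.3, 0.5, -5.3]
opening: 0.269
finger_force: 50.0
```

```bash
python3 - <<'E'
from plant import r
from h import *
f=lambda i,x,y,w,h,k:cv2.resize(i[y:y+h,x:x+w,::-1],None,fx=k,fy=k,interpolation=cv2.INTER_NEAREST)
o=np.zeros((400,800,3),np.uint8)
d=r.snapshot("wrist");o[:400,:480]=f(d["image"],200,180,240,200,2)
e=r.snapshot("side");o[:400,480:800]=f(e["image"],290,90,80,100,4)
s=r.get_state();print(s["clock"],s["tool_pos"],s["contact_force"],totool(s,[.538,-.2527,.1]))
for q in(d,e):print(np.round(proj(q,[.538,-.2527,.035]),1))
cv2.imwrite("pics/z4.png",o)
E
```

```text
13.9 [ 0.53691406 -0.25151601  0.14441654] [ 0.39143672  1.74389681 -5.2828945 ] [-0.15639712 -0.06699591  4.44130039]
[328.3 200.3]
[328.8 150.7]
```

View pics/z4.png

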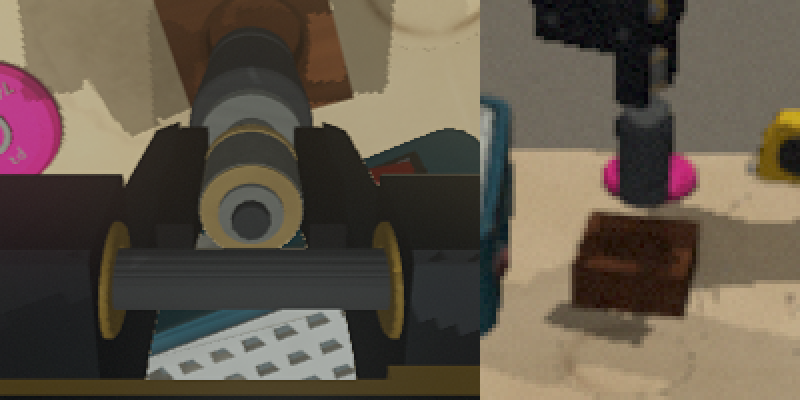

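The joined pair hangs upright over the stand, with its foot at about (331,140) in the side view above the well at (329,151). Lowering gently.

Request:
carry_out:
  rows:
    - [[-0.1,0,0.4],[0,0,0],1]
    - [[-0.1,0,1],[0,0,0],1]
    - [[-0.1,0,1.8],[0,0,0],1]
    - [[-0.1,0,2.6],[0,0,0],1]
    - [[-0.1,0,3.4],[0,0,0],1]
    - [[-0.1,0,4.2],[0,0,0],1]
    - [[-0.1,0,4.8],[0,0,0],1]
    - [[-0.1,0,5.2],[0,0,0],1]
    - [[-0.1,0,5.4],[0,0,0],1]
    - [[-0.1,0,5.4],[0,0,0],1]
    - [[-0.1,0,5.4],[0,0,0],1]

```text
clock: 15.0
tool_pos: [0.5387, -0.2533, 0.0911]
eef_rot: [0.21, 0.978, 0.0, 0.0]
contact_force: [-0.5, -0.3, -5.7]
opening: 0.261
finger_force: 50.0
```

Request:
carry_out:
  rows:
    - [[0,0,0.1],[0,0,0],1]
    - [[0,0,0.2],[0,0,0],1]
    - [[0,0,0.3],[0,0,0],1]
    - [[0,0,0.4],[0,0,0],1]
    - [[0,0,0.4],[0,0,0],1]

```text
clock: 15.5
tool_pos: [0.5384, -0.2532, 0.0867]
eef_rot: [0.21, 0.978, 0.0, -0.0]
contact_force: [0.8, 0.2, -4.9]
opening: 0.265
finger_force: 50.0
```

Request:
carry_out:
  rows:
    - [[0,0,0.1],[0,0,0],1]
    - [[0,0,0.2],[0,0,0],1]
    - [[0,0,0.2],[0,0,0],1]

```text
clock: 15.8
tool_pos: [0.5384, -0.2532, 0.0847]
eef_rot: [0.21, 0.978, 0.0, -0.0]
contact_force: [0.2, -0.3, -5.4]
opening: 0.263
finger_force: 50.0
```

Request:
carry_out:
  rows:
    - [[0,0,0.1],[0,0,0],1]
    - [[0,0,0.1],[0,0,0],1]
    - [[0,0,0.1],[0,0,0],1]

```text
clock: 16.1
tool_pos: [0.5385, -0.2532, 0.0839]
eef_rot: [0.21, 0.978, 0.0, -0.0]
contact_force: [0.4, -0.5, -5.8]
opening: 0.265
finger_force: 50.0
```

Request:
carry_out:
  rows:
    - [[0,0,0.1],[0,0,0],1]
    - [[0,0,0.1],[0,0,0],1]
    - [[0,0,0.1],[0,0,0],1]

```text
clock: 16.4
tool_pos: [0.5389, -0.2533, 0.0834]
eef_rot: [0.21, 0.978, -0.0, 0.001]
contact_force: [0.3, -0.3, 0.6]
opening: 0.266
finger_force: 50.0
```

Request:
carry_out:
  rows:
    - [[0,0,0.1],[0,0,0],1]
    - [[0,0,0.1],[0,0,0],1]
    - [[0,0,0.1],[0,0,0],1]

```text
clock: 16.7
tool_pos: [0.5393, -0.2535, 0.0833]
eef_rot: [0.21, 0.978, -0.0, 0.001]
contact_force: [-1.6, 0.7, 7.7]
opening: 0.263
finger_force: 50.0
```

Seated at the expected height (TCP 0.083). Relaxing the push, then opening.

Request:
carry_out:
  rows:
    - [[0,0,-0.08],[0,0,0],1]
    - [[0,0,-0.08],[0,0,0],1]
    - [[0,0,-0.08],[0,0,0],0.6]
    - [[0,0,-0.08],[0,0,0],0.5]
    - [[0,0,-0.08],[0,0,0],0.3]
    - [[0,0,-0.08],[0,0,0],0.2]
    - [[0,0,-0.08],[0,0,0],0]
    - [[0,0,-0.08],[0,0,0],0]
    - [[0,0,-0.08],[0,0,0],0]
    - [[0,0,-0.08],[0,0,0],0]
    - [[0,0,-0.08],[0,0,0],0]
    - [[0,0,-0.08],[0,0,0],0]

```text
clock: 17.9
tool_pos: [0.5385, -0.2532, 0.0827]
eef_rot: [0.21, 0.978, 0.0, 0.0]
contact_force: [0.4, -0.2, -0.5]
opening: 1.001
finger_force: 0.0
```

Request:
carry_out:
  rows:
    - [[0,0,0],[0,0,0],0]
    - [[0,0,-0.5],[0,0,0],0]
    - [[0,0,-1.5],[0,0,0],0]
    - [[0,0,-3],[0,0,0],0]
    - [[0,0,-5],[0,0,0],0]
    - [[0,0,-7],[0,0,0],0]
    - [[0,0,-9],[0,0,0],0]
    - [[0,0,-11],[0,0,0],0]
    - [[0,0,-12],[0,0,0],0]
    - [[0,0,-12],[0,0,0],0]
    - [[0,0,-12],[0,0,0],0]

```text
clock: 19.0
tool_pos: [0.5382, -0.2532, 0.2026]
eef_rot: [0.21, 0.978, -0.0, -0.0]
contact_force: [0.5, 0.1, 0.2]
opening: 0.998
finger_force: 0.0
```

```bash
python3 - <<'E'
from plant import r
from h import *
f=lambda i,x,y,w,h,k:cv2.resize(i[y:y+h,x:x+w,::-1],None,fx=k,fy=k,interpolation=cv2.INTER_NEAREST)
o=np.zeros((400,800,3),np.uint8)
d=r.snapshot("wrist");o[:400,:480]=f(d["image"],200,100,240,200,2)
e=r.snapshot("side");o[:400,480:800]=f(e["image"],290,90,80,100,4)
s=r.get_state();print(s["clock"],s["tool_pos"],s["contact_force"],s["opening"])
cv2.imwrite("pics/z5.png",o)
E
```

```text
19.1 [ 0.5378002  -0.2530752   0.20178654] [ 0.10733717 -0.5679779  -0.23376972] 0.9991582487514139
```

View pics/z5.png

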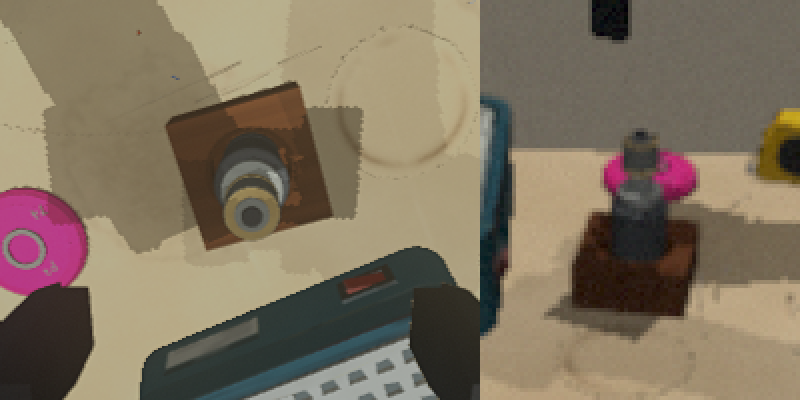

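The joined pair stands upright in the well (side view about (330,145), wrist view centred about (326,195)), and the gripper is clear of it.

```bash
python3 -c "
from plant import r
print(r.finish_job())"
```

```text
the job is handed in; nothing more can be done
None
```

The grinding tool is pressed into the tall sleeve (27 N at most on the readings), the sleeve came up hanging from it, and the pair stands upright in the stand's well; I handed the job in at about 19 s, but no verdict came back.

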